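Lock the label printer's hatch with its quarter-turn fastener

ROBOT

A 6-joint arm with a two-finger parallel gripper is mounted at the origin on the work surface. World frame = base frame: x ahead of the robot, y to its left, z up, the work surface at z = 0. Lengths are in m, angles in rad, forces in N, time in s.
With the tool pointing down it reaches from about 0.225 to 0.875 m from the base axis. Payload 3.4 kg.
Tool frame: the origin (TCP) lies midway between the tips of the shut fingers; the grasp point (between the pads) lies 19 mm behind it; x points along the fingers, y is the direction in which the jaws open and shut, and the axes are right-handed (so a half turn about x gives the same grasp; the last joint's range is limited). The gripper opens to 85 mm and grips with 20 to 120 N. Pads are 22 mm wide; open, the fingers measure 114 mm over their backs; the gripper's body (76 mm by 85 mm) begins 54 mm behind the grasp point. The pads swing forward as they close: fully open they stand 13 mm farther back than shut.
Start: joints at [1.228, 0.276, 1.505, -0, 1.361, -0.121], TCP at [0.127, 0.561, 0.231] pointing down, gripper open.
Joint ranges: [-2.89, 2.89], [-0.75, 2.08], [0.22, 2.7], [-1.18, 4.32], [0.11, 2.71], [-2.7, 2.7]. Speed limits (rad/s): [2.57, 2.57, 3.14, 3.14, 3.14, 3.14].

INTERFACE

Orientations are given as a unit quaternion [w, x, y, z].
In Python, from rig import manip, get_image, get_calibration, ticket gives the robot as it stands. The module is installed in compiled form; this text tells all that it offers.
- The arm moves only by the tool arm_command, never from a script. Its argument "series" is text: rows parted by semicolons, each of 7 numbers parted by spaces: the shift along the tool's x, y, z in units of 0.1 m (1.0 is 0.1 m), then the turn, a rotation vector about the tool's x, y, z in units of pi rad (1.0 is pi rad), then the opening, from -1 (shut) to 1 (fully open), so that 0 is half open. In form: tx ty tz rx ry rz claw; .... A call has 1 to 12 rows; each row shifts and turns the commanded pose from where the row before left it, along the tool's axes as they then stand; what a row does not reach is not made up. A row lasts 1/12 s, in which the tool goes at most 41.7 mm and 7.16 degrees, less where a joint would pass 70% of its speed; a pose out of reach is approached as far as the arm can. A call with a number of a shift or a turn outside -1 to 1 is refused whole. A call with a gripper value outside its range is refused whole. The fingers move at their own pace and stop on an object; "squeeze" is the grip in N (left out, the last holds). Time passes only in rows, so rows that do not move let the fingers close. It gives the time, the measured TCP pose, the force and the opening at its end, in the units of the state.
- manip.get_state(): the state, without advancing time (a new reading comes with each control period).
- get_image(name): name is "scene" or "top" or "wrist"; returns the picture (384x512x3 uint8, red, green, blue); there is no depth.
- get_calibration(name): a dict with "fx", "fy", "cx", "cy" (pixels), "D" ([k1, k2, p1, p2, k3] as OpenCV has them; the pictures are not rectified), "cam_to_world" (4x4, takes a point from camera to world coordinates); the wrist camera has in their place "tool_from_camera" (4x4, takes a point from camera to tool coordinates, whose origin is the TCP and whose axes are the tool frame's). Camera axes: x right, y down, z forward; pixel columns grow to the right and rows downward; lengths in m; the calibration is good to about 2 mm. A picture is of the moment at which its call begins: read the wrist's pose just before it. get_calibration takes no time and is no camera call.
- ticket.sign_off(): hands the job in, once; it reports no verdict.
The state is a dict: "clock": time; "qpos": joint angles; "qd": joint speeds; "effort": joint torques, N m; "position": TCP position; "ee_rot": TCP orientation; "contact_force": force on the tool from outside, world axes, zero at the start; "moment": the same for the moment, N m; "width": finger opening in m.
Only numpy, scipy, OpenCV 4.12 (cv2) and the standard library are available. Lean on these libraries where they do the work, as an engineer would, in place of code of your own. Each camera call takes 0.05 s, during which the arm holds its last target. There are 200 camera calls.

TASK

Take the wing-headed quarter-turn fastener out of its rest, lower it through the slotted collar in the label printer's hatch, press it gently down against the spring (10 to 12 N is enough), turn it a quarter turn clockwise (seen from above) and let it go, so that it sits locked in its detent. Feel your way, never force it with more than 25 N, and leave the other things on the desk where they are.

Things in the scene. Friction and masses are not known exactly. Their poses are not given: they have to be found in the camera images.
- stud_grip (a point): Grip point of the loose fastener (40-85 g), which stands upright in a black rest. Bottom up: steel cross bar 32 x 8 x 5 mm; steel shank 9 mm thick; grey wing head 36 long, 12 thick, from 35 to 65 mm above the bottom. This point: on the axis, 52 mm above the bottom. x: along wing and cross bar (parallel); y: across the wing; z up. Half a turn changes nothing.
- rest: Black block, fixed to the desk, in which the fastener stands: 64 (x) x 40 (y) x 24 mm high; origin under its centre. Its slot, 34.8 x 10.8 mm, has its floor 4 mm above the desk; the fastener lifts straight out. A like block nearby holds a spare screw with a round head, not wanted.
- printer: Grey label printer fixed to the desk, 300 (x) x 240 mm (y); origin under its centre. Flat deck 90 mm high with the hatch and collar; a black roll housing stands 45 mm higher along its +x edge, 115 mm and more from the collar's centre.
- port (a point): Nominal centre of the top of the collar's slot plate, 8 mm above the deck. x along the slot (34 mm), y across it (10 mm), z up. The true plate is up to 10 mm higher or lower (screwed to that height) and floats sideways: it starts up to 2.5 mm off in x and in y, follows a sideways push of 1 to 2 N, and keeps its direction. Depths named here are below the TRUE plate top.
- funnel (a point): Nominal top of the funnel over the slot, 7 mm above port and as uncertain. The funnel opens 4 mm wider than the slot on every side and guides the cross bar in as it is pressed down. Inside, the fastener's bottom meets a spring pad at depth 9 mm: it answers with 5 N at once, then 0.8 N more per mm (8.6 N at depth 13.5 mm), and bottoms hard at depth 14.5 mm (9.4 N).
- notch (a point): Nominal underside of the slot plate (6 mm thick), 6 mm below port. A ridge under it reaches to depth 8.5 mm: the cross bar turns only with the fastener's bottom at depth 13.5 mm or more, and only clockwise from above. At a quarter turn (within 0.16 rad; a stop lies just past that) it springs up into notches, bottom at depth 11 mm: locked. Let go short of it, it jams under the ridge; unturned, it is pushed up.
- spare_screw: Loose screw with a round head, standing in the second black block; not wanted. Origin at its foot.
- glue_stick: White glue stick, 30 mm in diameter, 90 mm tall, loose; origin under its centre.
- mouse: Black computer mouse, 100 x 60 x 32 mm, loose; origin under its centre.
- stamp: Small hand stamp, 60 x 30 mm, 63 mm tall, loose; origin under its centre.
- stapler: Black stapler 140 mm long (x), 46 mm tall, loose; origin under its centre.
- tape_roll: Clear tape roll, 90 mm in diameter, 24 mm high, lying flat, loose; origin under its centre.
There are look-alikes about, which are no part of the job. What is shaped like the part that bears stud_grip but blue, red or turquoise is not meant.

How it is judged:
By the outcome, as a careful person would: the job done as asked, in the order asked, and still so for the second after the job is handed in, with the robot touching nothing.
It also fails if it takes over 54 s, if anything falls off the work surface, if the arm or the gripper's body presses on something with over 40 N, if the wrist force passes 120 N, or if a joint passes its speed limit or range.

## Working session

There is one attempt and no reset: what is moved stays moved. The work goes in short steps, Python scripts to look and compute and a tool call to move; the robot and the scene stay as the last step left them, time stands still between calls to the robot, and variables do not carry over. Pictures are saved under pics/ and viewed, about 8 in all and at most 12, crops included, and the job is handed in when it is done.

Besides the shell and the picture viewer there is one more tool, called after ">>>" as name(argument=value, ...), one argument or row to a line, values as JSON. arm_command: Moves the arm, as the interface text tells. Shifts and turns lie within -1 to 1; 1 stands for 0.1 m of shift or pi rad of turn. Its arguments: {"type":"object","properties":{"series":{"type":"string"},"squeeze":{"type":"number"}},"required":["series"]}

```bash
mkdir -p pics; cat > h.py <<'E'
import numpy as np, cv2
from rig import manip, get_image, get_calibration, ticket
from scipy.spatial.transform import Rotation as R
def rot(q): return R.from_quat([q[1],q[2],q[3],q[0]]).as_matrix()
def cam(name, st=None):
    c=get_calibration(name)
    K=np.array([[c["fx"],0,c["cx"]],[0,c["fy"],c["cy"]],[0,0,1]]);D=np.array(c["D"],float)
    if name=="wrist":
        st=st or manip.get_state();T=np.eye(4);T[:3,:3]=rot(st["ee_rot"]);T[:3,3]=st["position"]
        M=T@np.array(c["tool_from_camera"])
    else: M=np.array(c["cam_to_world"])
    return K,D,M
def onplane(cm,px,z):
    K,D,M=cm
    p=cv2.undistortPoints(np.array(px,float).reshape(-1,1,2),K,D).reshape(-1,2)
    d=np.c_[p,np.ones(len(p))]@M[:3,:3].T;o=M[:3,3]
    return o+d*((z-o[2])/d[:,2])[:,None]
def proj(cm,P):
    K,D,M=cm;W=np.linalg.inv(M)
    return cv2.projectPoints(np.array(P,float).reshape(-1,1,3),cv2.Rodrigues(W[:3,:3])[0],W[:3,3],K,D)[0].reshape(-1,2)
def save(im,n): cv2.imwrite("pics/"+n,im[:,:,::-1])
E
python3 - <<'E'
from h import *
s=manip.get_state();print(s)
for n in("top","scene","wrist"):
    im=get_image(n);save(im,n+"0.png");np.save(n+"0.npy",im)
    print(n,np.round(cam(n,s)[2],3).tolist(),cam(n,s)[0].tolist())
a=[cv2.imread(f"pics/{n}0.png") for n in("top","scene")]
E
```

```text
{'clock': 0.0, 'qpos': array([ 1.22797890e+00,  2.76600081e-01,  1.50617199e+00,  3.61323459e-06,
        1.36065318e+00, -1.20965643e-01]), 'qd': array([-0.00010088, -0.00048124, -0.00074809, -0.00161185, -0.00062159,
        0.001416  ]), 'effort': array([-5.62541882e-04, -4.16780448e+01, -2.45820379e+01,  1.41469377e-05,
        1.07293355e-02, -4.84165497e-06]), 'position': array([0.12632588, 0.56040746, 0.2304213 ]), 'ee_rot': array([ 0.70261048,  0.07764564,  0.70291072, -0.07890622]), 'contact_force': array([0.2337918 , 0.84670359, 0.38826944]), 'moment': array([ 0.02491409,  0.02668663, -0.02765625]), 'width': 0.08513821798107603}
top [[0.007, -0.984, 0.178, 0.327], [-1.0, -0.009, -0.007, 0.101], [0.008, -0.178, -0.984, 1.183], [0.0, 0.0, 0.0, 1.0]] [[436.3143001591674, 0.0, 250.55777069917409], [0.0, 436.3143001591674, 190.6601978489464], [0.0, 0.0, 1.0]]
scene [[-0.353, 0.493, -0.795, 1.196], [0.936, 0.19, -0.298, 0.363], [0.004, -0.849, -0.528, 0.536], [0.0, 0.0, 0.0, 1.0]] [[368.58350694390276, 0.0, 257.10070822180734], [0.0, 368.58350694390276, 191.76681669578863], [0.0, 0.0, 1.0]]
wrist [[0.22, 0.929, 0.299, 0.05], [0.976, -0.209, -0.069, 0.578], [-0.002, 0.307, -0.952, 0.372], [0.0, 0.0, 0.0, 1.0]] [[296.9384405513742, 0.0, 260.5314435209818], [0.0, 296.9384405513742, 189.8970634121963], [0.0, 0.0, 1.0]]
```

View pics/top0.png

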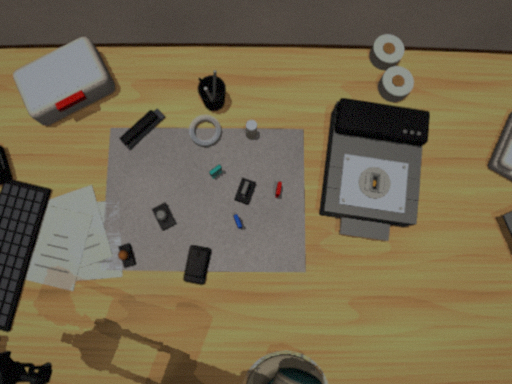

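View pics/scene0.png

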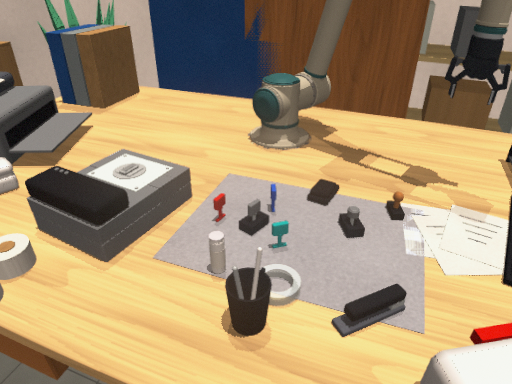

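The top view shows a black block with a grey head at (245,190) and another with a round head at (164,216). The look-alikes are turquoise (215,171), red (279,189) and blue (239,221). The collar is at (375,182). I choose (245,190) and check it in a crop.

```bash
python3 - <<'E'
from h import *
im=np.load("top0.npy");sc=np.load("scene0.npy");cm=cam("top");cs=cam("scene")
a=cv2.resize(im[170:210,225:265],None,fx=7,fy=7,interpolation=2)
b=cv2.resize(im[162:202,355:395],None,fx=7,fy=7,interpolation=2)
c=cv2.resize(sc[190:240,235:285],(280,280),interpolation=2)
d=cv2.resize(sc[150:190,105:155],(280,224),interpolation=2);d=cv2.copyMakeBorder(d,0,56,0,0,0)
save(np.vstack([np.hstack([a,b]),np.hstack([c,d])]),"crop.png")
g=cv2.cvtColor(im,cv2.COLOR_RGB2GRAY)
def rects(mask,x0,y0,x1,y1,z,off=0):
    m=np.zeros_like(mask);m[y0:y1,x0:x1]=mask[y0:y1,x0:x1]
    cn=max(cv2.findContours(m,0,2)[0],key=cv2.contourArea)
    r=cv2.minAreaRect(cn);bx=onplane(cm,cv2.boxPoints(r),z)
    e=[bx[1]-bx[0],bx[2]-bx[1]];l=sorted(e,key=np.linalg.norm)
    print(np.round(r[0],1),"ctr",bx.mean(0).round(4),"size",[round(float(np.linalg.norm(v)),4) for v in l],"long yaw",np.degrees(np.arctan2(l[1][1],l[1][0])).round(1))
print("rest");rects(((g<60)*255).astype(np.uint8),228,172,262,208,.024)
print("spare");rects(((g<60)*255).astype(np.uint8),146,198,182,234,.024)
hsv=cv2.cvtColor(im,cv2.COLOR_RGB2HSV)
print("white hatch");rects(((g>150)*255).astype(np.uint8),332,140,415,215,.09)
print("printer dark+");rects(((hsv[...,1]<70)*255).astype(np.uint8),315,90,435,224,.09)
print("housing");rects(((g<45)*255).astype(np.uint8),315,90,435,150,.135)
print(onplane(cm,[[375,181]],.098),onplane(cs,[[129,170]],.098))
E
```

```text
rest
[245.  191.1] ctr [0.5365 0.1081 0.024 ] size [0.0409, 0.0646] long yaw -19.0
spare
[164.1 216.2] ctr [0.4662 0.3241 0.024 ] size [0.0406, 0.0647] long yaw -151.7
white hatch
[343.  187.5] ctr [ 0.536  -0.1435  0.09  ] size [0.0054, 0.0056] long yaw -45.4
printer dark+
[374.1 164.9] ctr [ 0.6014 -0.2292  0.09  ] size [0.2618, 0.3322] long yaw -8.2
housing
[378. 124.] ctr [ 0.6937 -0.2303  0.135 ] size [0.1352, 0.2626] long yaw -88.7
[[ 0.55216536 -0.22508694  0.098     ]] [[ 0.55548678 -0.21915126  0.098     ]]
```

View pics/crop.png

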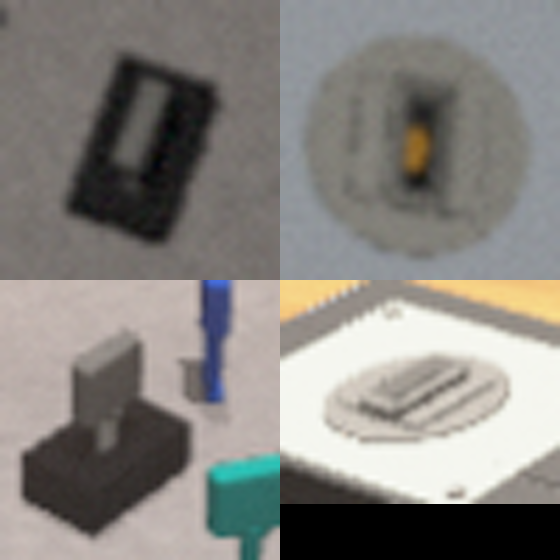

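The crop confirms it: the block at (245,190) holds the grey wing head. It sits at (0.5365, 0.108), yaw about -19°, and the block measures 41 x 65 mm, as it should. Moving above it.

>>> arm_command(
  series="0 -0.175 0.25 0 0 0 1;0 -0.175 0.25 0 0 0 1;0 -0.175 0.25 0 0 0 1;0 -0.175 0.25 0 0 0 1;0 -0.175 0.25 0 0 0 1;0 -0.175 0.25 0 0 0 1;0 -0.175 0.25 0 0 0 1;0 -0.175 0.25 0 0 0 1;0 -0.175 0.25 0 0 0 1;0 -0.175 0.25 0 0 0 1;0 -0.175 0.25 0 0 0 1;0 -0.175 0.25 0 0 0 1",
  squeeze=40,
)

```text
clock: 1.15
position: [0.3735, 0.2887, 0.2312]
ee_rot: [0.703, 0.078, 0.703, -0.078]
contact_force: [1.1, -0.5, -1.0]
width: 0.0856
```

>>> arm_command(
  series="0 -0.175 0.25 0 0 0 1;0 -0.175 0.25 0 0 0 1;0 -0.175 0.25 0 0 0 1;0 -0.175 0.25 0 0 0 1;0 -0.175 0.25 0 0 0 1;0 -0.175 0.25 0 0 0 1;0 -0.175 0.25 0 0 0 1;0 -0.175 0.25 0.035 0 0 1;0 0 0 0 0 0 1;0 0 0 0 0 0 1",
)

```text
clock: 1.98
position: [0.5378, 0.1084, 0.2306]
ee_rot: [0.697, 0.117, 0.698, -0.117]
contact_force: [-0.3, 0.7, -0.0]
width: 0.0854
```

```bash
python3 - <<'E'
from h import *
s=manip.get_state();print(s["clock"],s["position"],rot(s["ee_rot"]).round(3).tolist(),s["contact_force"])
im=get_image("wrist");np.save("w1.npy",im)
cm=cam("wrist",s)
print(proj(cm,[[.5365,.1081,.069],[.5365,.1081,.024]]))
save(cv2.resize(im,(768,576)),"w1.png")
E
```

```text
1.9833 [0.53782578 0.10840167 0.23058633] [[-0.001, 0.328, 0.945], [0.0, 0.945, -0.328], [-1.0, -0.0, -0.001]] [-0.32731327  0.70216279 -0.02123517]
[[259.49794813 171.41078071]
 [259.6305225  162.14701137]]
```

View pics/w1.png

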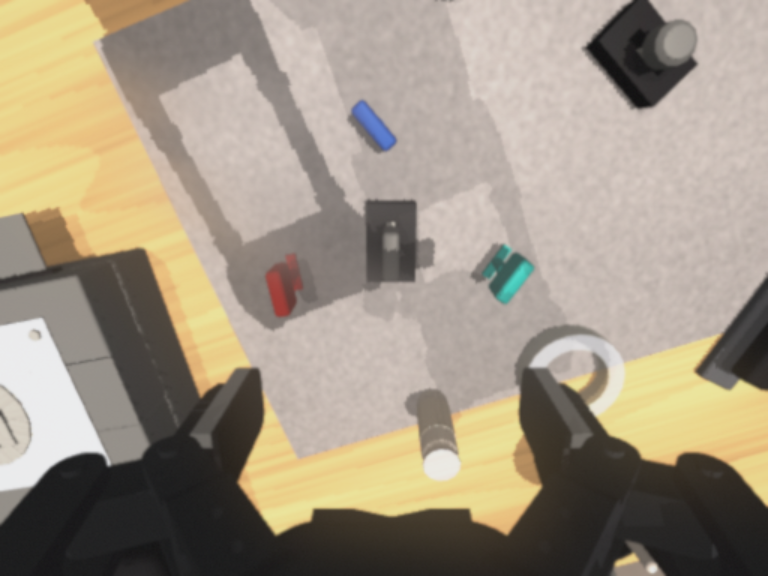

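The wrist view shows the rest at (260,160) px in the raw picture, where it was predicted, with its long axis in line with the image. Next I measure the grey wing itself.

```bash
python3 - <<'E'
from h import *
im=np.load("w1.npy");s=manip.get_state();cm=cam("wrist",s)
g=cv2.cvtColor(im,cv2.COLOR_RGB2GRAY)
for off,z,m in(("rest",.024,g<58),):
    k=np.zeros_like(g);k[130:192,238:282]=(m*255).astype(np.uint8)[130:192,238:282]
    c=max(cv2.findContours(k,0,2)[0],key=cv2.contourArea);r=cv2.minAreaRect(c);b=onplane(cm,cv2.boxPoints(r),z)
    print(r,b.round(4).tolist(),b.mean(0))
print(g[134:190:2,242:280:2])
E
```

```text
Traceback (most recent call last):
ValueError: max() iterable argument is empty
```

```bash
python3 - <<'E'
from h import *
im=np.load("w1.npy");s=manip.get_state();cm=cam("wrist",s)
g=cv2.cvtColor(im,cv2.COLOR_RGB2GRAY)
print(g[130:196:3,238:284:2])
m=g[130:192,238:282]
for off,z,t0,t1 in(("rest",.024,0,85),):
    k=np.zeros_like(g);k[126:196,236:284]=((g<t1)*255).astype(np.uint8)[126:196,236:284]
    c=max(cv2.findContours(k,0,2)[0],key=cv2.contourArea,default=None)
    if c is not None:
        r=cv2.minAreaRect(c);b=onplane(cm,cv2.boxPoints(r),z);print(r,b.round(4).tolist(),b.mean(0))
E
```

```text
[[192 192 186 171 171 170 168 168 171 176 176 174 173 172 173 177 181 178
  175 174 176 179 177]
 [192 183 173 133 109 130 109 124 130 134 136 135 130 130 134 129 128 131
  115 140 175 181 180]
 [189 186 169  93  81  80  80  78  79  79  78  77  78  77  77  76  76  76
   76  79 164 179 176]
 [186 187 147  93  82  84  83  82  82  82  82  81  81  81  81  82  81  81
   80  85 161 175 182]
 [148 172 158  94  83  82  81  81  82  81  81  81  80  80  80  81  81  83
   84  90 166 195 199]
 [123 126 124  92  83  81  80  80  80  80  80  80  79  79  82  83  83  83
   83  89 165 196 196]
 [125 126 123  86  81  79  78  77  76  75  94 115 153  84  78  82  81  82
   81  89 165 193 196]
 [124 125 125  86  70  78  73  67  64  72  84  86 103  79  76  79  81  81
   80  90 167 197 199]
 [123 124 124  84  65  69  69  64  64  79  87  87  88  84  75  75  76  78
   80  93 164 192 195]
 [122 124 124  84  65  64  64  63  69 111 131 135 141 131  85  73  74  78
   78  90 161 191 198]
 [123 125 125  84  64  63  63  62  70 115 138 146 152 137  86  72  72  74
   75  80 120 156 135]
 [122 123 123  83  64  62  61  61
[... 505 characters left out ...]
  88  72  66  65  64
   64  78 114 153 143]
 [127 125 126  97  80  79  78  76  79  90  94  94  93  90  76  72  68  68
   67 102 171 172 187]
 [128 129 128 101  83  82  81  80  82  93  96  96  95  92  81  78  79  78
   75 106 172 169 185]
 [127 127 129 109  93  94  91  90 100 108 111 111 110 110 112 108 106 107
  106 127 173 170 175]
 [129 127 119 117 115 116 116 122 165 168 164 166 169 170 171 169 171 174
  174 173 173 173 173]
 [130 131 159 139 125 142 153 168 167 168 170 172 174 173 169 165 167 167
  167 167 168 173 179]]
((260.0, 160.0), (52.0, 32.0), 90.0) [[0.498, 0.1028, 0.024], [0.5101, 0.138, 0.024], [0.5702, 0.1184, 0.024], [0.5574, 0.0812, 0.024]] [0.53390521 0.11010532 0.024     ]
```

>>> arm_command(
  series="0 0 -0.025 0 0 0 -0.05;0.2 0 0 0 0 0 -0.05;0.2 0 0 0 0 0 -0.05;0.2 0 0 0 0 0 -0.05;0.2 0 0 0 0 0 -0.05;0.2 0 0 0 0 0 -0.05;0.2 0 0 0 0 0 -0.05;0.2 0 0 0 0 0 -0.05;0.2 0 0 0 0 0 -0.05;0 0 0 0 0 0 -0.05;0 0 0 0 0 0 -0.05",
  squeeze=40,
)

```text
clock: 2.95
position: [0.5333, 0.1113, 0.0709]
ee_rot: [0.697, 0.116, 0.698, -0.116]
contact_force: [1.0, 0.7, -0.4]
width: 0.0405
```

```bash
python3 - <<'E'
from h import *
s=manip.get_state();print(s["clock"],s["position"],s["width"],s["contact_force"])
im=get_image("wrist");save(cv2.resize(im,(640,480)),"w2.png")
E
```

```text
2.95 [0.53328188 0.11133862 0.0709354 ] 0.04047873524244819 [ 0.95575356  0.65208442 -0.39733227]
```

View pics/w2.png

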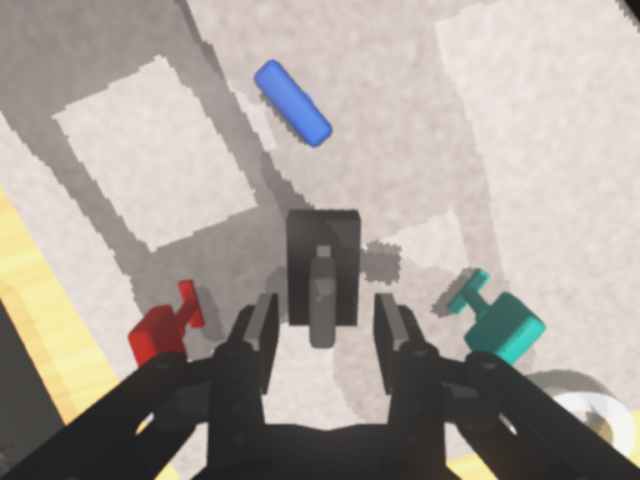

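The wing (323,302 in the 640-wide view) stands between the fingers at about (270) and (383). Now a check of its centre along the wing.

```bash
python3 - <<'E'
from h import *
s=manip.get_state();cm=cam("wrist",s);Rm=rot(s["ee_rot"])
im=cv2.imread("pics/w2.png");g=cv2.cvtColor(im,cv2.COLOR_BGR2GRAY)
print(g[236:356:4,323].tolist(), g[310,296:350:2].tolist())
for p in([323,347],[323,278],[323,258]):
    q=onplane(cm,[[p[0]*.8,p[1]*.8]],.069)[0];print(p,q,((q-s["position"])@Rm).round(4))
E
```

```text
[72, 72, 80, 126, 127, 110, 81, 81, 80, 79, 80, 104, 111, 113, 113, 99, 96, 94, 95, 96, 96, 97, 97, 97, 98, 98, 100, 100, 151, 216] [52, 52, 51, 52, 53, 52, 60, 81, 89, 93, 95, 95, 95, 95, 96, 96, 95, 93, 89, 83, 64, 55, 55, 55, 56, 56, 56]
[323, 347] [0.55379246 0.10380246 0.069     ] [ 0.003  -0.0008  0.0206]
[323, 278] [0.52156681 0.11491462 0.069     ] [ 0.003  -0.0007 -0.0135]
[323, 258] [0.51297856 0.1178758  0.069     ] [ 0.003  -0.0007 -0.0226]
```

>>> arm_command(
  series="0.1 -0.007 0.035 0 0 0 -0.05;0.1 0 0 0 0 0 -0.05;0.1 0 0 0 0 0 -0.05;0.035 0 0 0 0 0 -0.05;0 0 0 0 0 0 -0.05;0 0 0 0 0 0 -1;0 0 0 0 0 0 -1;0 0 0 0 0 0 -1;0 0 0 0 0 0 -1;0 0 0 0 0 0 -1",
  squeeze=60,
)

```text
clock: 3.83
position: [0.5383, 0.1086, 0.0381]
ee_rot: [0.698, 0.117, 0.697, -0.117]
contact_force: [0.1, 0.8, 0.8]
width: 0.0112
```

>>> arm_command(
  series="0 0 0 0 0 0 -1;0 0 0 0 0 0 -1;-0.1 0 0 0 0 0 -1;-0.1 0 0 0 0 0 -1;-0.1 0 0 0 0 0 -1;-0.1 0 0 0 0 0 -1;-0.2 0 0 0 0 0 -1;-0.3 0 0 0 0 0 -1;-0.3 0 0 0 0 0 -1;-0.3 0 0 0 0 0 -1;-0.2 0 0 0 0 0 -1;0 0 0 0 0 0 -1",
)

```text
clock: 4.83
position: [0.5409, 0.1089, 0.214]
ee_rot: [0.701, 0.118, 0.694, -0.116]
contact_force: [-0.1, -0.7, -1.0]
width: 0.0108
```

>>> arm_command(
  series="0 -0.245 0.137 0 0 0 -1;0 -0.245 0.137 0 0 0 -1;0 -0.245 0.137 0 0 0 -1;0 -0.245 0.137 0 0 0 -1;0 -0.245 0.137 0 0 0 -1;0 -0.245 0.137 0 0 0 -1;0 -0.245 0.137 0 0 0 -1;0 -0.245 0.137 0 0 0 -1;0 -0.245 0.137 0 0 0 -1;0 -0.245 0.137 0 0 0 -1;0 -0.245 0.137 0 0 0 -1;0 -0.245 0.137 0 0 0 -1",
)

```text
clock: 5.83
position: [0.5971, -0.224, 0.2073]
ee_rot: [0.697, 0.117, 0.698, -0.117]
contact_force: [0.2, 0.2, 0.3]
width: 0.0111
```

>>> arm_command(
  series="0 0 0 -0.028 0 0 -1;0 0 0 -0.028 0 0 -1;0 0 0 -0.028 0 0 -1;0 0 0 0 0 0 -1;0 0 0 0 0 0 -1;0 0 0 0 0 0 -1",
)

```text
clock: 6.33
position: [0.5974, -0.2227, 0.2076]
ee_rot: [0.706, 0.025, 0.707, -0.024]
contact_force: [0.5, -0.1, 0.2]
width: 0.011
```

```bash
python3 - <<'E'
from h import *
s=manip.get_state();print(s["clock"],s["position"],rot(s["ee_rot"]).round(3).tolist(),s["qpos"].round(2),s["contact_force"],s["width"])
im=get_image("wrist");np.save("w3.npy",im);np.save("s3.npy",np.r_[s["position"],s["ee_rot"]])
print(proj(cam("wrist",s),[[.5535,-.223,.098]]))
save(cv2.resize(im,(768,576)),"w3.png")
E
```

```text
6.3333 [ 0.59738527 -0.22269614  0.20756023] [[-0.001, 0.069, 0.998], [0.0, 0.998, -0.069], [-1.0, 0.0, -0.001]] [-0.47  0.38  1.4   0.    1.36 -1.97] [ 0.49814229 -0.14245706  0.15996632] 0.01104795030616318
[[256.18088359 137.28315097]]
```

View pics/w3.png

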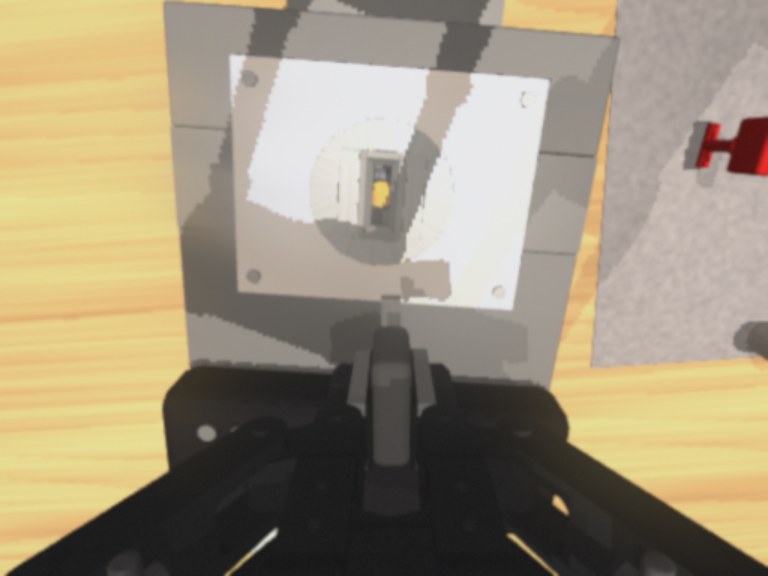

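The collar slot shows at about (380,193), and the hatch screws at (250,78), (527,99), (498,292) and (253,276) in the 768-wide view. I cast these onto the deck to get yaw and centre.

```bash
python3 - <<'E'
from h import *
v=np.load("s3.npy");s={"position":v[:3],"ee_rot":v[3:]};cm=cam("wrist",s);Rm=rot(v[3:])
im=np.load("w3.npy")
def yaw(a,b): d=b-a;return np.degrees(np.arctan2(d[1],d[0])).round(2),np.linalg.norm(d[:2]).round(4)
S=onplane(cm,np.array([[250,78],[527,99],[498,292],[253,276]])/1.5,.092)
print(S.round(4).tolist(),S.mean(0));print(yaw(S[0],S[1]),yaw(S[3],S[2]),yaw(S[0],S[3]),yaw(S[1],S[2]))
E1=onplane(cm,np.array([[165,3],[615,38],[230,55],[549,80],[238,292],[515,310]])/1.5,.09);print(yaw(E1[0],E1[1]),yaw(E1[2],E1[3]),yaw(E1[4],E1[5]),yaw(E1[2],E1[4]),yaw(E1[3],E1[5]))
print("hatch centre",E1[2:].mean(0))
for z in(.095,.105,.115): print(z,onplane(cm,np.array([[380,193],[381.5,193]])/1.5,z).round(4).tolist())
cv2.imwrite("pics/c3.png",np.vstack([cv2.resize(im[90:170,200:305],None,fx=6,fy=6,interpolation=2)])[:,:,::-1])
E
```

```text
[[0.482, -0.2892, 0.092], [0.5025, -0.1425, 0.092], [0.6112, -0.1577, 0.092], [0.5907, -0.3053, 0.092]] [ 0.54660285 -0.22366619  0.092     ]
(np.float64(82.03), np.float64(0.1481)) (np.float64(82.11), np.float64(0.149)) (np.float64(-8.42), np.float64(0.1099)) (np.float64(-7.98), np.float64(0.1097))
(np.float64(82.09), np.float64(0.2336)) (np.float64(81.95), np.float64(0.1699)) (np.float64(82.08), np.float64(0.1719)) (np.float64(-7.99), np.float64(0.1322)) (np.float64(-7.09), np.float64(0.1319))
hatch centre [ 0.54721123 -0.22307199  0.09      ]
0.095 [[0.5465, -0.2249, 0.095], [0.5466, -0.2241, 0.095]]
0.105 [[0.5455, -0.2246, 0.105], [0.5455, -0.2238, 0.105]]
0.115 [[0.5444, -0.2243, 0.115], [0.5444, -0.2235, 0.115]]
```

View pics/c3.png

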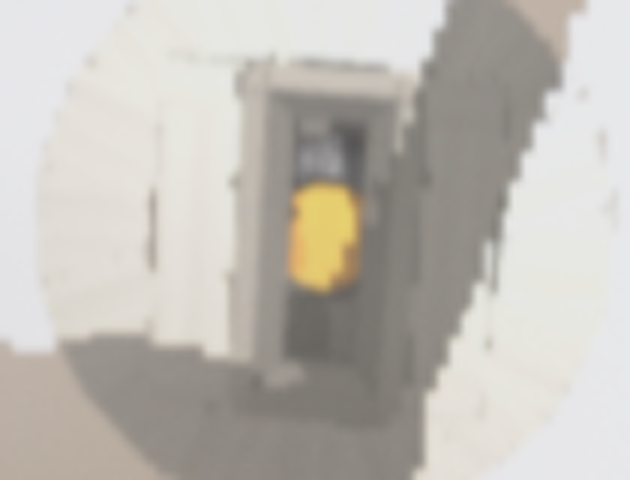

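The crop shows the slot's centre near raw (255.3,129.2); the hatch edges and screws agree on a yaw of -8.0°. Now I check the fastener's place in the hand from the same picture.

```bash
python3 - <<'E'
from h import *
v=np.load("s3.npy");s={"position":v[:3],"ee_rot":v[3:]};cm=cam("wrist",s);Rm=rot(v[3:])
im=np.load("w3.npy");g=cv2.cvtColor(im,cv2.COLOR_RGB2GRAY)
print([(r,int(g[r,260])) for r in range(192,316,3)])
zt=v[2]+.031
for r in (218,236,310): q=onplane(cm,[[260.5,r]],zt)[0];print(r,((q-v[:3])@Rm).round(4))
q=onplane(cm,[[255.3,129.2]],.098)[0];print(q)
a=np.radians(-8);w=manip.get_state()
print("delta tool",((q-w["position"])@rot(w["ee_rot"])).round(4))
E
```

```text
[(192, 170), (195, 165), (198, 114), (201, 135), (204, 134), (207, 131), (210, 112), (213, 111), (216, 102), (219, 76), (222, 73), (225, 71), (228, 69), (231, 68), (234, 68), (237, 67), (240, 70), (243, 85), (246, 88), (249, 89), (252, 84), (255, 77), (258, 74), (261, 73), (264, 73), (267, 73), (270, 74), (273, 73), (276, 73), (279, 72), (282, 72), (285, 72), (288, 71), (291, 71), (294, 70), (297, 71), (300, 70), (303, 69), (306, 70), (309, 61), (312, 39), (315, 37)]
218 [-0.031   0.0002 -0.0306]
236 [-0.031   0.0002 -0.0225]
310 [-0.031   0.0002  0.0145]
[ 0.54675629 -0.22324084  0.098     ]
delta tool [ 0.1097 -0.0041 -0.0505]
```

>>> arm_command(
  series="0 0 0 0.0224 0 0 -1;0 -0.019 -0.117 0 0 0 -1;0 -0.019 -0.117 0 0 0 -1;0 -0.019 -0.117 0 0 0 -1;0 -0.02 -0.119 0 0 0 -1;0.15 0 0 0 0 0 -1;0.15 0 0 0 0 0 -1;0.15 0 0 0 0 0 -1;0.05 0 0 0 0 0 -1;0 0 0 0 0 0 -1;0 0 0 0 0 0 -1;0 0 0 0 0 0 -1",
)

```text
clock: 7.38
position: [0.5506, -0.2245, 0.1588]
ee_rot: [0.706, 0.049, 0.705, -0.049]
contact_force: [-0.1, 1.0, 0.3]
width: 0.0112
```

```bash
python3 - <<'E'
from h import *
s=manip.get_state();Rm=rot(s["ee_rot"]);print(s["clock"],s["position"],Rm.round(3).tolist(),s["contact_force"],s["moment"])
print(np.degrees(np.arctan2(Rm[1,1],Rm[0,1])),s["position"]-.003*Rm[:,2])
sc=get_image("scene");w=get_image("wrist")
save(np.hstack([cv2.resize(sc[120:200,90:170],(400,400)),cv2.resize(w[100:260,180:340],(400,400))]),"pre.png")
E
```

```text
7.3833 [ 0.55060947 -0.22446902  0.15881415] [[0.002, 0.138, 0.99], [-0.001, 0.99, -0.138], [-1.0, -0.001, 0.002]] [-0.07702533  0.95768373  0.25003208] [-0.00864953  0.01756184  0.00800738]
82.0741421784015 [ 0.54763813 -0.22405535  0.15880873]
```

View pics/pre.png

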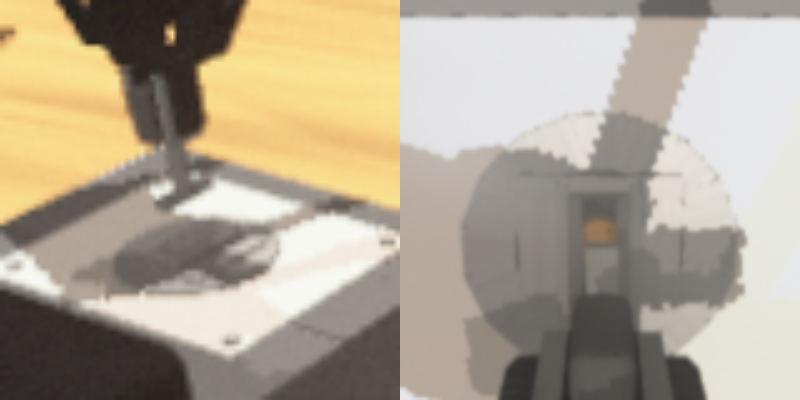

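Picture: the cross bar hangs over the slot and is parallel to it. Now I feel my way down.

>>> arm_command(
  series="0.03 0 0 0 0 0 -1;0.03 0 0 0 0 0 -1;0.03 0 0 0 0 0 -1;0 0 0 0 0 0 -1;0 0 0 0 0 0 -1",
)

```text
clock: 7.9
position: [0.5498, -0.224, 0.1484]
ee_rot: [0.705, 0.049, 0.706, -0.049]
contact_force: [-0.0, 0.6, -0.8]
width: 0.0107
```

>>> arm_command(
  series="0.015 0 0 0 0 0 -1;0.015 0 0 0 0 0 -1;0.015 0 0 0 0 0 -1;0 0 0 0 0 0 -1",
)

```text
clock: 8.23
position: [0.5499, -0.224, 0.1439]
ee_rot: [0.705, 0.049, 0.706, -0.049]
contact_force: [0.2, -0.3, -1.1]
width: 0.011
```

Bottom at about 0.110. Continuing in small steps.

>>> arm_command(
  series="0.01 0 0 0 0 0 -1;0.01 0 0 0 0 0 -1;0.01 0 0 0 0 0 -1;0 0 0 0 0 0 -1",
)

```text
clock: 8.57
position: [0.55, -0.224, 0.1411]
ee_rot: [0.705, 0.049, 0.706, -0.049]
contact_force: [0.9, -0.1, 0.7]
width: 0.0111
```

>>> arm_command(
  series="0.01 0 0 0 0 0 -1;0.01 0 0 0 0 0 -1;0.01 0 0 0 0 0 -1;0 0 0 0 0 0 -1",
)

```text
clock: 8.9
position: [0.5499, -0.224, 0.138]
ee_rot: [0.705, 0.049, 0.706, -0.049]
contact_force: [0.3, 0.0, -0.7]
width: 0.0106
```

>>> arm_command(
  series="0.01 0 0 0 0 0 -1;0.01 0 0 0 0 0 -1;0.01 0 0 0 0 0 -1;0 0 0 0 0 0 -1",
)

```text
clock: 9.23
position: [0.5499, -0.224, 0.135]
ee_rot: [0.705, 0.049, 0.706, -0.049]
contact_force: [-0.4, 0.5, -0.7]
width: 0.0116
```

>>> arm_command(
  series="0.01 0 0 0 0 0 -1;0.01 0 0 0 0 0 -1;0 0 0 0 0 0 -1",
)

```text
clock: 9.48
position: [0.5499, -0.224, 0.1331]
ee_rot: [0.705, 0.049, 0.706, -0.049]
contact_force: [0.4, -0.6, -0.9]
width: 0.0106
```

>>> arm_command(
  series="0.01 0 0 0 0 0 -1;0.01 0 0 0 0 0 -1;0 0 0 0 0 0 -1",
)

```text
clock: 9.73
position: [0.5499, -0.224, 0.131]
ee_rot: [0.705, 0.049, 0.706, -0.049]
contact_force: [-0.4, 0.3, -0.3]
width: 0.0108
```

>>> arm_command(
  series="0.01 0 0 0 0 0 -1;0.01 0 0 0 0 0 -1;0 0 0 0 0 0 -1",
)

```text
clock: 9.98
position: [0.5499, -0.224, 0.129]
ee_rot: [0.705, 0.049, 0.706, -0.049]
contact_force: [0.6, -0.4, -0.7]
width: 0.0111
```

>>> arm_command(
  series="0.01 0 0 0 0 0 -1;0.01 0 0 0 0 0 -1;0 0 0 0 0 0 -1",
)

```text
clock: 10.23
position: [0.55, -0.2242, 0.1271]
ee_rot: [0.705, 0.049, 0.705, -0.049]
contact_force: [-0.6, -0.5, -0.5]
width: 0.0112
```

>>> arm_command(
  series="0.01 0 0 0 0 0 -1;0 0 0 0 0 0 -1",
)

```text
clock: 10.4
position: [0.5501, -0.2242, 0.1262]
ee_rot: [0.705, 0.049, 0.705, -0.049]
contact_force: [-0.1, -1.2, -0.5]
width: 0.0116
```

>>> arm_command(
  series="0.01 0 0 0 0 0 -1;0 0 0 0 0 0 -1",
)

```text
clock: 10.57
position: [0.5501, -0.2242, 0.1252]
ee_rot: [0.705, 0.049, 0.705, -0.049]
contact_force: [0.2, -0.8, -1.4]
width: 0.0111
```

>>> arm_command(
  series="0.01 0 0 0 0 0 -1;0 0 0 0 0 0 -1",
)

```text
clock: 10.73
position: [0.5501, -0.2242, 0.1242]
ee_rot: [0.705, 0.049, 0.705, -0.049]
contact_force: [0.0, -1.6, -1.0]
width: 0.0111
```

>>> arm_command(
  series="0.01 0 0 0 0 0 -1;0 0 0 0 0 0 -1",
)

```text
clock: 10.9
position: [0.5501, -0.2242, 0.1232]
ee_rot: [0.705, 0.049, 0.705, -0.049]
contact_force: [0.0, 0.6, -0.3]
width: 0.0107
```

>>> arm_command(
  series="0.01 0 0 0 0 0 -1;0 0 0 0 0 0 -1",
)

```text
clock: 11.07
position: [0.5501, -0.2241, 0.1222]
ee_rot: [0.705, 0.049, 0.705, -0.049]
contact_force: [-0.3, -1.6, -0.1]
width: 0.0112
```

>>> arm_command(
  series="0.01 0 0 0 0 0 -1;0 0 0 0 0 0 -1",
)

```text
clock: 11.23
position: [0.55, -0.2241, 0.1211]
ee_rot: [0.705, 0.049, 0.705, -0.049]
contact_force: [0.4, -0.6, -1.0]
width: 0.011
```

>>> arm_command(
  series="0.01 0 0 0 0 0 -1;0 0 0 0 0 0 -1",
)

```text
clock: 11.4
position: [0.55, -0.224, 0.1201]
ee_rot: [0.705, 0.049, 0.705, -0.049]
contact_force: [-0.5, -2.1, -0.5]
width: 0.0109
```

>>> arm_command(
  series="0.01 0 0 0 0 0 -1;0 0 0 0 0 0 -1",
)

```text
clock: 11.57
position: [0.5501, -0.2241, 0.1196]
ee_rot: [0.706, 0.049, 0.705, -0.049]
contact_force: [-0.6, -0.1, 0.9]
width: 0.0113
```

>>> arm_command(
  series="0.01 0 0 0 0 0 -1;0 0 0 0 0 0 -1",
)

```text
clock: 11.73
position: [0.5503, -0.2241, 0.1188]
ee_rot: [0.706, 0.049, 0.705, -0.049]
contact_force: [-1.3, -1.3, 4.9]
width: 0.0114
```

>>> arm_command(
  series="0.01 0 0 0 0 0 -1;0 0 0 0 0 0 -1",
)

```text
clock: 11.9
position: [0.5504, -0.2242, 0.1179]
ee_rot: [0.706, 0.049, 0.705, -0.049]
contact_force: [-0.8, 0.9, 5.2]
width: 0.0112
```

>>> arm_command(
  series="0.01 0 0 0 0 0 -1;0 0 0 0 0 0 -1",
)

```text
clock: 12.07
position: [0.5505, -0.2242, 0.117]
ee_rot: [0.706, 0.049, 0.705, -0.049]
contact_force: [-1.1, 0.9, 5.4]
width: 0.0109
```

Spring contact (5 N) came at TCP z of about 0.1195. Pressing on to 10–12 N.

>>> arm_command(
  series="0.01 0 0 0 0 0 -1;0.01 0 0 0 0 0 -1;0 0 0 0 0 0 -1",
)

```text
clock: 12.32
position: [0.5507, -0.2242, 0.1153]
ee_rot: [0.706, 0.049, 0.705, -0.049]
contact_force: [-1.0, 0.3, 6.7]
width: 0.0109
```

>>> arm_command(
  series="0.01 0 0 0 0 0 -1;0 0 0 0 0 0 -1;0 0 0 0 0 0 -1",
)

```text
clock: 12.57
position: [0.5508, -0.2243, 0.1145]
ee_rot: [0.706, 0.049, 0.705, -0.049]
contact_force: [-0.2, -0.0, 6.7]
width: 0.0111
```

>>> arm_command(
  series="0.005 0 0 0 0 0 -1;0 0 0 0 0 0 -1;0 0 0 0 0 0 -1",
)

```text
clock: 12.82
position: [0.5509, -0.2243, 0.1142]
ee_rot: [0.706, 0.049, 0.705, -0.049]
contact_force: [-2.2, -1.0, 9.1]
width: 0.0111
```

>>> arm_command(
  series="0.005 0 0 0 0 0 -1;0 0 0 0 0 0 -1;0 0 0 0 0 0 -1",
)

```text
clock: 13.07
position: [0.5511, -0.2243, 0.1139]
ee_rot: [0.706, 0.049, 0.704, -0.049]
contact_force: [-0.5, 0.6, 9.4]
width: 0.0111
```

>>> arm_command(
  series="0.003 0 0 0 0 0 -1;0 0 0 0 0 0 -1;0 0 0 0 0 0 -1",
)

```text
clock: 13.32
position: [0.5513, -0.2244, 0.1139]
ee_rot: [0.707, 0.049, 0.704, -0.049]
contact_force: [-1.1, 0.8, 10.9]
width: 0.0112
```

Bottomed at 0.1139 with 10.9 N. Turning clockwise about the fastener's axis, with a check midway.

>>> arm_command(
  series="0 -0.0025 0 0.039 0 0 -1;0 -0.0025 0 0.039 0 0 -1;0 -0.0025 0 0.039 0 0 -1;0 -0.0025 0 0.039 0 0 -1;0 0 0 0 0 0 -1",
)

```text
clock: 13.73
position: [0.5513, -0.2256, 0.1139]
ee_rot: [0.674, 0.22, 0.67, -0.22]
contact_force: [0.6, 0.6, 9.5]
width: 0.0113
```

>>> arm_command(
  series="0 -0.0025 0 0.039 0 0 -1;0 -0.0025 0 0.039 0 0 -1;0 -0.0025 0 0.039 0 0 -1;0 0 0 0 0 0 -1",
)

```text
clock: 14.07
position: [0.5508, -0.2263, 0.114]
ee_rot: [0.622, 0.339, 0.619, -0.339]
contact_force: [-0.4, -0.8, 9.8]
width: 0.0112
```

```bash
cat > st.py <<'E'
from h import *
s=manip.get_state();Rm=rot(s["ee_rot"]);print(s["clock"],s["position"].round(4),"yaw",np.degrees(np.arctan2(Rm[1,1],Rm[0,1])).round(2),"down",Rm[:,0].round(3),s["contact_force"].round(2),s["moment"].round(3),s["width"])
E
python3 st.py
```

```text
14.0667 [ 0.5508 -0.2263  0.114 ] yaw 32.7 down [ 0.004 -0.002 -1.   ] [-0.42 -0.8   9.75] [ 0.022  0.034 -0.024] 0.011157102267534353
```

>>> arm_command(
  series="0 -0.0025 0 0.039 0 0 -1;0 -0.0025 0 0.039 0 0 -1;0 -0.0025 0 0.039 0 0 -1;0 -0.0025 0 0.039 0 0 -1;0 0 0 0 0 0 -1",
)

```text
clock: 14.48
position: [0.55, -0.2267, 0.1139]
ee_rot: [0.521, 0.48, 0.518, -0.479]
contact_force: [-0.1, -0.6, 9.9]
width: 0.0111
```

>>> arm_command(
  series="0 -0.0025 0 0.039 0 0 -1;0 -0.002 0 0.031 0 0 -1;0 0 0 0 0 0 -1;0 0 0 0 0 0 -1",
)

```text
clock: 14.82
position: [0.5495, -0.2267, 0.1139]
ee_rot: [0.467, 0.533, 0.464, -0.532]
contact_force: [0.7, -0.8, 10.1]
width: 0.0113
```

```bash
python3 st.py
```

```text
14.8167 [ 0.5495 -0.2267  0.1139] yaw -7.76 down [ 0.004 -0.002 -1.   ] [ 0.69 -0.81 10.14] [-0.05   0.062 -0.043] 0.011295802757162764
```

>>> arm_command(
  series="-0.01 0 0 0 0 0 -1;-0.01 0 0 0 0 0 -1;-0.01 0 0 0 0 0 -1;0 0 0 0 0 0 -1",
)

```text
clock: 15.15
position: [0.5495, -0.2267, 0.1166]
ee_rot: [0.467, 0.533, 0.464, -0.532]
contact_force: [0.8, -0.4, 6.7]
width: 0.0114
```

>>> arm_command(
  series="-0.01 0 0 0 0 0 -1;0 0 0 0 0 0 -1;0 0 0 0 0 0 -1",
)

```text
clock: 15.4
position: [0.5494, -0.2267, 0.1172]
ee_rot: [0.466, 0.533, 0.464, -0.532]
contact_force: [0.2, -0.2, 5.0]
width: 0.0113
```

>>> arm_command(
  series="-0.007 0 0 0 0 0 -1;0 0 0 0 0 0 -1;0 0 0 0 0 0 -1",
)

```text
clock: 15.65
position: [0.5489, -0.2265, 0.1175]
ee_rot: [0.466, 0.533, 0.464, -0.532]
contact_force: [1.2, -0.2, 6.3]
width: 0.0112
```

```bash
python3 st.py
```

```text
15.65 [ 0.5489 -0.2265  0.1175] yaw -7.74 down [ 0.003 -0.001 -1.   ] [ 1.21 -0.19  6.3 ] [-0.154 -0.198 -0.052] 0.01116479745158748
```

>>> arm_command(
  series="-0.008 0 0 0 0 0 -1;0 0 0 0 0 0 -1;0 0 0 0 0 0 -1",
)

```text
clock: 15.9
position: [0.5481, -0.2261, 0.1176]
ee_rot: [0.465, 0.533, 0.465, -0.532]
contact_force: [0.6, -0.6, 3.6]
width: 0.0112
```

```bash
python3 st.py
```

```text
15.9 [ 0.5481 -0.2261  0.1176] yaw -7.74 down [ 0.001 -0.    -1.   ] [ 0.62 -0.6   3.6 ] [-0.11  -0.173 -0.012] 0.011160676968609643
```

The height stopped at 0.1176, depth 11 mm, and the force fell when I eased up: it sits in the notches. Releasing and withdrawing.

>>> arm_command(
  series="0 0 0 0 0 0 -0.05;0 0 0 0 0 0 -0.05;0 0 0 0 0 0 -0.05;0 0 0 0 0 0 -0.05;0 0 0 0 0 0 -0.05;0 0 0 0 0 0 -0.05;-0.05 0 0 0 0 0 -0.05;-0.1 0 0 0 0 0 -0.05;-0.2 0 0 0 0 0 -0.05;-0.3 0 0 0 0 0 -0.05;-0.3 0 0 0 0 0 -0.05;-0.2 0 0 0 0 0 -0.05",
)

```text
clock: 16.9
position: [0.5489, -0.2265, 0.2366]
ee_rot: [0.467, 0.533, 0.464, -0.532]
contact_force: [0.3, -0.7, 0.1]
width: 0.0406
```

>>> arm_command(
  series="0 0 -0.2 0 0 0 -0.05;0 0 -0.2 0 0 0 -0.05;0 0 0 0 0 0 -0.05;0 0 0 0 0 0 -0.05",
)

```text
clock: 17.23
position: [0.5534, -0.1859, 0.2337]
ee_rot: [0.466, 0.532, 0.465, -0.532]
contact_force: [-0.4, -1.0, -0.8]
width: 0.0408
```

```bash
python3 st.py; python3 - <<'E'
from h import *
s=manip.get_state();w=get_image("wrist");t=get_image("top");sc=get_image("scene")
save(np.hstack([cv2.resize(w,(400,300)),cv2.resize(sc[100:220,80:240],(400,300))]),"end.png")
d=cv2.absdiff(t,np.load("top0.npy")).max(2)[110:290,100:310];print("mat diff>40",(d>40).sum(),np.argwhere(d>60)[:3]+[110,100])
K=cam("wrist",s);print(proj(K,[[.5476,-.224,.116]]),s["position"])
E
```

```text
17.2333 [ 0.5534 -0.1859  0.2337] yaw -7.65 down [ 0.001 -0.001 -1.   ] [-0.4  -0.96 -0.77] [-0.009  0.019  0.059] 0.04076408891075596
mat diff>40 230 [[182 247]
 [183 247]
 [184 245]]
[[259.11492737 223.64308523]] [ 0.55341654 -0.18585688  0.23365253]
```

View pics/end.png

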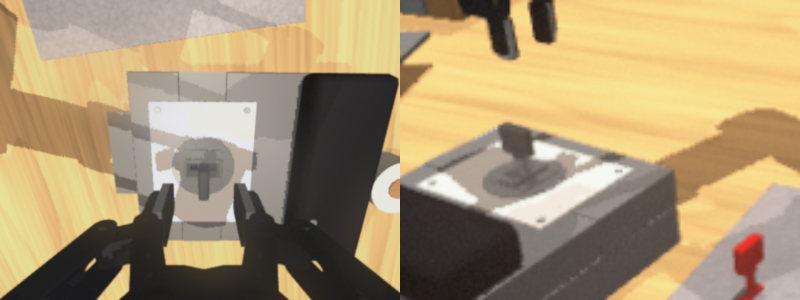

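The wing at (203,180) in the left view stands across the slot, upright and free of the gripper. Handing in.

```bash
python3 -c "
from h import *
print(ticket.sign_off())"
```

```text
the job is handed in; nothing more can be done
None
```

The grey wing-headed fastener is in the printer's collar, turned a quarter turn clockwise, and by my checks locked. I handed the job in at about 17 s on the robot's clock. Lowered into the slot at yaw -8°, it met the spring pad at about 5 N. It bottomed at about 10–11 N, the highest force I read, and I turned it 89.8° there.

**Lock:** easing up, the fastener stopped rising 3.7 mm above bottom, about depth 11 mm, and the upward force fell to 3.6 N. I then opened the fingers and withdrew. The last pictures show the wing upright across the slot, with the gripper clear.

**Disagreements:**
- The top camera placed the slot about 3 mm from where the wrist camera did. I used the wrist camera.
- How far the fastener sat off-centre in the grip came out as 1 mm or 3 mm. I turned it about a 2 mm offset, and it turned freely.

**Other objects:** the before-and-after comparison of the mat showed 230 changed pixels. I looked at only the first three strong changes, which lie at the emptied rest. I took the others to be arm shadow without checking them, so I have not confirmed that the other objects stayed put. No contact with them was felt.

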